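Put the returned room keys away in the key tray

ROBOT

A 7-joint arm with a two-finger parallel gripper is mounted at the origin on the work surface. World frame = base frame: x ahead of the robot, y to its left, z up, the work surface at z = 0. Lengths are in m, angles in rad, forces in N, time in s.
With the tool pointing down it reaches from about 0.4 to 0.85 m from the base axis. Payload 10.4 kg.
Tool frame: the origin (TCP) lies between the finger pads; the fingertips stand ahead of it and the grasp point (between the pads) lies 3 mm ahead of it (r.tips_ahead is the z of the fingertips in the tool frame, in m); z points along the fingers, y is the line along which they close (so a half turn about z gives the same grasp; the last joint's range is limited). The gripper opens to 87 mm and grips with 3 to 60 N. Pads are 19 mm wide; open, the fingers measure 117 mm over their backs; the gripper's body (75 mm by 190 mm) begins 51 mm behind the grasp point.
Start: joints at [-1.311, 0.332, -0.065, 1.46, 0.022, 1.35, -0.088], TCP at [0.174, 0.6, 0.245] pointing down, gripper open.
Joint ranges: [-2.6, 2.6], [-0.5, 2.12], [-1.47, 1.34], [0.16, 2.42], [-1.27, 4.41], [0.06, 2.06], [-2.6, 2.6]. Speed limits (rad/s): [2.22, 2.22, 2.79, 2.79, 3.14, 3.14, 3.14].

INTERFACE

Orientations are given as a unit quaternion [x, y, z, w].
In Python, from bench import telemetry, camera, get_calibration, r gives the robot as it stands.
- The arm moves only by the tool drive_tool, never from a script. Its argument "series" is one flat list of numbers, 7 for each row, row after row: the turn, a rotation vector about the tool's x, y, z in units of 5 degrees (1.0 is 5 degrees), then the shift along the tool's x, y, z in units of 40 mm (1.0 is 40 mm), then the opening, from -1 (shut) to 1 (fully open). A call has 1 to 10 rows; each row is the pose to reach, as a shift and turn from the pose commanded when the call began, along the tool's axes at that moment; what a row does not reach only later rows make up. A row lasts 1/12 s, in which the tool goes at most 41.7 mm and 7.16 degrees, less where a joint would pass 70% of its speed; a pose out of reach is approached as far as the arm can. A call with a gripper value outside its range is refused whole. The fingers move at their own pace and stop on an object; "grip_force" is the grip in N (left out, the last holds). Time passes only in rows, so rows that repeat a pose let the fingers close. It gives the time, the measured TCP pose, the force, the opening and the grip force at its end, in the units of the state.
- telemetry.read_state(): the state, without advancing time (a new reading comes with each control period).
- camera(name): name is "scene" or "top" or "wrist"; returns the picture (400x640x3 uint8, red, green, blue); there is no depth.
- get_calibration(name): a dict with "fovy" (degrees; the focal length in pixels is half the picture's height over the tangent of half this angle, whatever the lens; pixels are square), "cx", "cy" (the principal point, pixels), "xyz" and "rotation" of the camera in the world. Camera axes: x right, y up, looking along -z (the intrinsics and any distortion apply to the point x, -y, -z); pixel columns grow to the right and rows downward; lengths in m; the calibration is good to about 2 mm. A picture is of the moment at which its call begins: read the wrist's pose just before it. get_calibration takes no time and is no camera call; for the wrist camera it gives the pose at the moment of the call.
- r.close_job(): hands the job in; it is judged then, once.
The state is a dict: "time": time; "joint_positions": joint angles; "joint_vel": joint speeds; "joint_torque": joint torques, N m; "ee_pos": TCP position; "eef_rot": TCP orientation; "ft_force": force on the tool from outside, world axes, zero at the start; "torque": the same for the moment, N m; "width": finger opening in m; "grip_force": force on a finger pad.
Only numpy, scipy, OpenCV 4.12 (cv2) and the standard library are available. Lean on these libraries where they do the work, as an engineer would, in place of code of your own. Each camera call takes 0.05 s, during which the arm holds its last target. There are 200 camera calls.

TASK

Two room keys lie on the reception counter: put them away in the two empty pockets of the mahogany key tray, one key to a pocket. Each key must lie flat on the bottom of its pocket with its blade pointing to the end that has the brass stud, like the keys already there. Leave those keys and everything else on the counter where they are.

Things in the scene. Friction and masses are not known exactly. Their poses are not given: they have to be found in the camera images.
- key_a: brass key with heavy bronze fob, one rigid flat piece, 93 mm long, 14 thick, 0.2 kg, lying loose on the counter at the start. Fob: block 36 wide (y), straight sides from x = -15 to 15, round end to x = -33. Blade: rod 8 in diameter along +x to x = 60 at mid-thickness, two small teeth at +y. Origin: underside, middle of the fob's straight part; +x along the blade, z up
- key_b: brass key with heavy bronze fob, one rigid flat piece, 93 mm long, 14 thick, 0.2 kg, lying loose on the counter at the start. Fob: block 36 wide (y), straight sides from x = -15 to 15, round end to x = -33. Blade: rod 8 in diameter along +x to x = 60 at mid-thickness, two small teeth at +y. Origin: underside, middle of the fob's straight part; +x along the blade, z up
- pocket_a: mahogany pocket, one of four side by side (62 mm apart) on a board, empty at the start. Open top, inside 112 (x) by 50 (y), 18 deep. Origin: underside, below the middle of the opening; inner floor at z = 6, rim at z = 24 (30 above the counter); side walls 6 thick. The +x end wall, 14 thick, has a round brass stud, 3 high, on its rim; the other end has none
- pocket_b: mahogany pocket, one of four side by side (62 mm apart) on a board, empty at the start. Open top, inside 112 (x) by 50 (y), 18 deep. Origin: underside, below the middle of the opening; inner floor at z = 6, rim at z = 24 (30 above the counter); side walls 6 thick. The +x end wall, 14 thick, has a round brass stud, 3 high, on its rim; the other end has none
- key_a_fob (a point): centre of key_a's fob (7 above its origin)
- key_a_tip (a point): end of key_a's blade (x = 58, z = 7 in the key's frame)
- key_b_fob (a point): centre of key_b's fob (7 above its origin)
- key_b_tip (a point): end of key_b's blade (x = 58, z = 7 in the key's frame)
- key_c: the same kind of key, already put away in one of the other two pockets; same frame as key_a
- key_d: the same kind of key, already put away in one of the other two pockets; same frame as key_a
- ashtray: crystal ashtray, round, 104 across, 34 high; bystander, loose; origin at the centre of the underside
- paperweight: glass dome paperweight, 58 across, 37 high; bystander, loose; origin at the centre of the underside
- letter_opener: letter opener with wooden handle lying flat, 180 long (handle towards -x), 8 high; bystander, loose; origin on the underside, 15 from the handle's blade end
- card_tray: shallow silver card tray, 100 by 150, 12 high; bystander, loose; origin at the centre of the underside
- pencil_box: red lacquered pencil box, 72 by 202, 43 high; bystander, loose; origin at the centre of the underside
Mind the look-alikes: they are no part of the job. What is shaped like the key_b but red or white is not meant. What is shaped like the key_a but purple is not meant.

How it is judged:
By the outcome, as a careful person would: the job done as asked, in the order asked, and still so for the second after the job is handed in, with the robot touching nothing.
It also fails if it takes over 58 s, if anything falls off the work surface, if the arm or the gripper's body presses on something with over 40 N, if the wrist force passes 120 N, or if a joint passes its speed limit or range.

## Working session

There is one attempt and no reset: what is moved stays moved. The work goes in short steps, Python scripts to look and compute and a tool call to move; the robot and the scene stay as the last step left them, time stands still between calls to the robot, and variables do not carry over. Pictures are saved under pics/ and viewed, at most 13 in all, crops included, and the job is handed in when it is done.

Besides the shell and the picture viewer there is one more tool, called after "Emit:" as name(argument=value, ...), one argument or row to a line, values as JSON. drive_tool: Moves the arm, as the interface text tells. Its arguments: {"type":"object","properties":{"series":{"type":"array"},"grip_force":{"type":"number"}},"required":["series"]}

```bash
mkdir -p pics; ls
python3 - <<'E'
from bench import telemetry, camera, get_calibration, r
import cv2,numpy as np
for n in("scene","top"):
    cv2.imwrite(f"pics/{n}0.png",camera(n)[:,:,::-1]); print(n,get_calibration(n))
s=telemetry.read_state();print(s['time'],s['ee_pos'],s['eef_rot'],s['width'],r.tips_ahead)
print(get_calibration("wrist"))
E
```

```text
pics
scene {'fovy': 44.7792510678088, 'cx': 323.06405689662233, 'cy': 197.60719730178005, 'xyz': array([ 1.29011904, -0.12984041,  1.20486462]), 'rotation': array([0.22526706, 0.17940334, 0.5751357 , 0.76569454])}
top {'fovy': 50.80388419851259, 'cx': 321.0838452372736, 'cy': 193.63943239759777, 'xyz': array([0.46847862, 0.09562616, 1.07075118]), 'rotation': array([-0.01873667,  0.03390905,  0.71188862, -0.701223  ])}
0.1 [0.17428874 0.59986889 0.24382745] [ 1.40910343e-01  9.90022151e-01 -6.41110989e-04 -7.39942915e-05] 0.08699068406160312 0.022
{'fovy': 68.79762937038575, 'cx': 318.1815597637978, 'cy': 197.39773841651797, 'xyz': array([0.09412563, 0.62426007, 0.38403788]), 'rotation': array([-0.12316535, -0.0915602 ,  0.59323325,  0.79026663])}
```

View pics/top0.png

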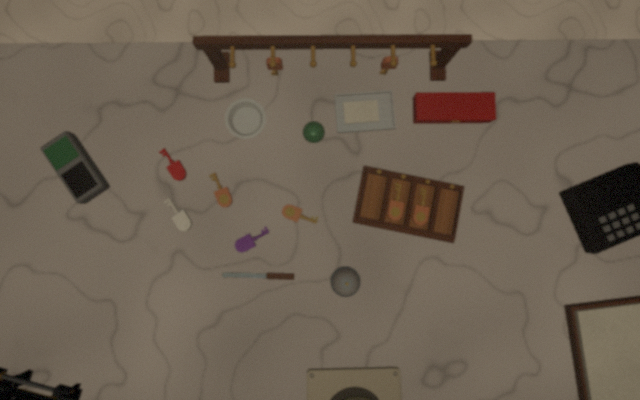

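View pics/scene0.png

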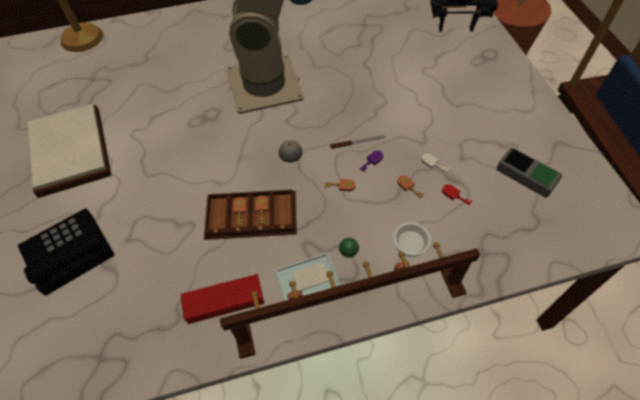

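The top view shows the two bronze keys: one at (222,190) with its blade up-left, one at (298,214) with its blade to the right. The tray is around (410,204), with studs on its upper edge and the outer pockets, at (372,195) and (447,210), empty. Red, white and purple keys are look-alikes.

```bash
cat > h.py <<'E'
from bench import telemetry, camera, get_calibration, r
import cv2,numpy as np
from scipy.spatial.transform import Rotation as R
def ray(cal,px,z):
    px=np.atleast_2d(np.array(px,float)); f=200/np.tan(np.radians(cal['fovy']/2))
    d=np.c_[(px[:,0]-cal['cx'])/f,-(px[:,1]-cal['cy'])/f,-np.ones(len(px))]
    d=R.from_quat(cal['rotation']).apply(d); o=np.array(cal['xyz'])
    return o+d*((z-o[2])/d[:,2])[:,None]
def proj(cal,p):
    f=200/np.tan(np.radians(cal['fovy']/2))
    q=R.from_quat(cal['rotation']).inv().apply(np.atleast_2d(p)-cal['xyz'])
    return np.c_[cal['cx']-f*q[:,0]/q[:,2],cal['cy']+f*q[:,1]/q[:,2]]
def keymask(im,h0=3,h1=22,s0=90):
    hsv=cv2.cvtColor(im,cv2.COLOR_RGB2HSV); return cv2.inRange(hsv,(h0,s0,70),(h1,255,255))
def keypose(cnt,cal,z=0.010):
    "fob centre and blade direction from a contour: fob = mask opened, tip = farthest point"
    m=np.zeros((400,640),np.uint8); cv2.drawContours(m,[cnt],-1,255,-1)
    v,u=np.nonzero(m); P=ray(cal,np.c_[u,v],z)[:,:2]; c=P.mean(0)
    d=np.linalg.norm(P-c,axis=1); far=P[d>d.max()-.004].mean(0); ax=(far-c)/np.linalg.norm(far-c)
    return c,ax,P
E
python3 - <<'E'
from h import *
im=cv2.imread("pics/top0.png")[:,:,::-1].copy(); cal=get_calibration("top")
hsv=cv2.cvtColor(im,cv2.COLOR_RGB2HSV)
for p in[(222,195),(292,212),(312,219),(398,210),(372,195),(358,195),(215,180)]: print(p,hsv[p[1],p[0]])
m=keymask(im)
for c in cv2.findContours(m,0,1)[0]:
    if cv2.contourArea(c)>60:
        k,a,P=keypose(c,cal); print(cv2.boundingRect(c),cv2.contourArea(c),k.round(4),np.degrees(np.arctan2(a[1],a[0])).round(1),(P-k)@a.max() if 0 else np.ptp((P-k)@a).round(4))
# tray corners
print(ray(cal,[(365,166),(464,185),(454,242),(354,223)],.03).round(4))
print(ray(cal,[(350,390),(640,0),(0,0)],0))
E
```

```text
(222, 195) [ 19 147 111]
(292, 212) [ 21 137 110]
(312, 219) [ 19 131 103]
(398, 210) [ 18 145 109]
(372, 195) [ 13 150  95]
(358, 195) [ 11 111  78]
(215, 180) [ 18 115 100]
(282, 204, 36, 20) 289.5 [0.4979 0.1374] -108.3 0.0922
(433, 183, 25, 52) 772.0 [ 0.5013 -0.2426] -17.9 0.1307
(409, 183, 26, 47) 770.5 [ 0.512  -0.1808] 4.1 0.1177
(384, 173, 26, 52) 808.0 [ 0.5279 -0.12  ] -12.2 0.1298
(210, 173, 22, 35) 311.0 [0.5527 0.3227] 25.7 0.0919
(360, 168, 27, 52) 838.0 [ 0.5413 -0.0591] -14.5 0.1315
(159, 148, 27, 33) 335.0 [0.621  0.4418] 37.5 0.0946
(413, 92, 84, 32) 2403.0 [ 0.7667 -0.2773] 107.6 0.2277
(266, 46, 17, 29) 239.5 [0.8903 0.1892] 6.1 0.0755
(228, 46, 8, 22) 102.0 [0.9036 0.2972] 5.7 0.0559
(380, 45, 18, 29) 243.5 [ 0.8899 -0.1098] -14.3 0.0816
(350, 45, 7, 22) 83.0 [ 0.9043 -0.0158] -0.8 0.056
(310, 45, 7, 23) 81.0 [0.9046 0.0885] 2.3 0.0586
(429, 44, 8, 23) 100.0 [ 0.9044 -0.2235] 6.4 0.0577
[[ 0.6136 -0.0381  0.03  ]
 [ 0.5625 -0.285   0.03  ]
 [ 0.4213 -0.2543  0.03  ]
 [ 0.4721 -0.0075  0.03  ]]
[[ 0.06136106  0.00834945  0.        ]
 [ 1.05723595 -0.79264254  0.        ]
 [ 1.06453524  0.89822115  0.        ]]
```

```bash
cat >> h.py <<'E'
def go(x,y,z,phi):
    "row numbers (turn, shift in units) from the present pose to TCP x,y,z pointing down with tool x at yaw phi deg"
    s=telemetry.read_state(); c=R.from_quat(s['eef_rot']); p=np.radians(phi)
    t=R.from_matrix(np.c_[[np.cos(p),np.sin(p),0],[np.sin(p),-np.cos(p),0],[0,0,-1]])
    print(s['time'],s['ee_pos'].round(4) if hasattr(s['ee_pos'],'round') else s['ee_pos'],'turn',(np.degrees((c.inv()*t).as_rotvec())/5).round(2),'shift',(c.inv().apply(np.array([x,y,z])-s['ee_pos'])/.04).round(3))
E
python3 -c "
from h import *
go(.5527,.3227,.18,205.7)"
```

```text
0.1 [0.1743 0.5999 0.2438] turn [-0.01 -0.01 -8.38] shift [-11.018  -4.012   1.601]
```

Emit:
drive_tool(
  series=[0,0,-0.8,-0.9,-0.3,0.1,1,0,0,-1.6,-1.8,-0.65,0.25,1,0,0,-2.4,-2.7,-1,0.4,1,0,0,-3.2,-3.6,-1.3,0.55,1,0,0,-4,-4.5,-1.65,0.7,1,0,0,-4.8,-5.4,-2,0.85,1,0,0,-5.6,-6.3,-2.3,1,1,0,0,-6.4,-7.2,-2.6,1.1,1,0,0,-7.2,-8.1,-3,1.2,1,0,0,-7.8,-9,-3.3,1.3,1],
)

```text
time: 0.93
ee_pos: [0.4844, 0.371, 0.1921]
eef_rot: [-0.199, 0.98, -0.0, -0.0]
ft_force: [0.4, 0.6, 0.3]
width: 0.0872
grip_force: 0.0
```

```bash
python3 -c "
from h import *
print(telemetry.read_state()['joint_positions'])
go(.5527,.3227,.18,205.7)"
```

```text
[-0.77344976  0.32988679  0.05572262  1.57636635 -0.01899716  1.23656138
  1.25770168]
0.9333 [0.4844 0.371  0.1921] turn [-0.   -0.01 -0.54] shift [-1.1   -1.78   0.302]
```

Emit:
drive_tool(
  series=[0,0,-0.3,-0.5,-0.9,0.15,1,0,0,-0.54,-1.1,-1.78,0.3,1,0,0,-0.54,-1.1,-1.78,0.3,1,0,0,-0.54,-1.1,-1.78,0.3,1,0,0,-0.54,-1.1,-1.78,0.3,1],
)

```text
time: 1.35
ee_pos: [0.551, 0.3245, 0.18]
eef_rot: [-0.22, 0.975, 0.0, -0.001]
ft_force: [0.1, 0.2, -1.1]
width: 0.0873
grip_force: 0.0
```

```bash
cat >> h.py <<'E'
def look(name,cam="wrist",z=0.010,near=None):
    cal=get_calibration(cam); im=camera(cam); cv2.imwrite(f"pics/{name}.png",im[:,:,::-1])
    for c in cv2.findContours(keymask(im),0,1)[0]:
        if cv2.contourArea(c)>400:
            k,a,P=keypose(c,cal,z)
            (cx,cy),(w,h),an=cv2.minAreaRect((P*1000).astype(np.float32))
            print(cv2.boundingRect(c),k.round(4),'yaw',np.degrees(np.arctan2(a[1],a[0])).round(1),'rect mm',round(cx,1),round(cy,1),round(w,1),round(h,1),round(an,1))
    return im,cal
E
python3 -c "
from h import *
look('w1')
go(.5527,.3227,.18,205.7)"
```

```text
(295, 326, 291, 19) [0.6651 0.5642] yaw -63.4 rect mm 667.5 555.5 29.1 377.1 25.5
(299, 151, 35, 81) [0.5512 0.3228] yaw 27.3 rect mm 561.0 326.2 92.9 36.6 21.7
(111, 3, 93, 87) [0.4962 0.1365] yaw -106.7 rect mm 493.0 129.4 95.1 38.0 68.0
1.4 [0.5504 0.3255 0.1803] turn [ 0.01 -0.01 -0.03] shift [-0.021 -0.087  0.007]
```

View pics/w1.png

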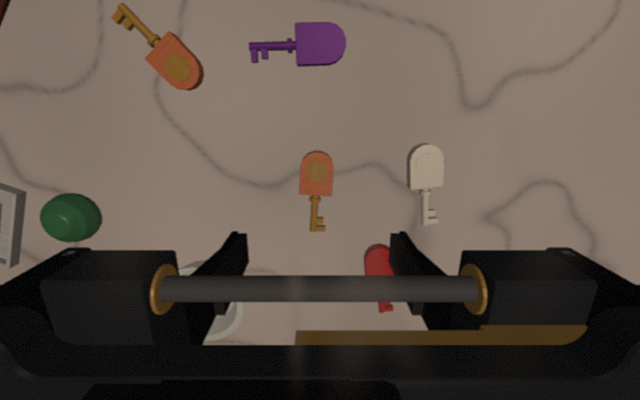

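The wrist view shows the bronze key straight ahead, with its fob at (316,175) and its blade pointing down to (316,230). The other bronze key is at (175,65). The rectangle fit is the better yaw: 21.7° here and about −112° for the other key.

```bash
python3 -c "
from h import *
print(proj(get_calibration('wrist'),[[.5485,.3212,.014],[.5457,.3201,.014]]).round(0))
go(.5457,.3201,.030,201.7)"
```

```text
[[315. 182.]
 [315. 179.]]
1.4 [0.5504 0.3255 0.1803] turn [ 0.01 -0.01  0.77] shift [ 0.162 -0.073  3.757]
```

Emit:
drive_tool(
  series=[0,0,0.4,0.16,-0.07,0.8,0.4,0,0,0.77,0.16,-0.07,1.6,0.4,0,0,0.77,0.16,-0.07,2.4,0.4,0,0,0.77,0.16,-0.07,3.1,0.4,0,0,0.77,0.16,-0.07,3.5,0.4,0,0,0.77,0.16,-0.07,3.7,0.4,0,0,0.77,0.16,-0.07,3.76,0.4,0,0,0.77,0.16,-0.07,3.76,0.4],
  grip_force=30,
)

```text
time: 2.07
ee_pos: [0.5464, 0.3201, 0.0306]
eef_rot: [-0.188, 0.982, 0.0, 0.0]
ft_force: [-0.0, -0.4, -0.2]
width: 0.0617
grip_force: 0.0
```

Emit:
drive_tool(
  series=[0,0,0,0,0,0,-0.4,0,0,0,0,0,0,-0.4,0,0,0,0,0,0,-0.4,0,0,0,0,0,0,-0.4,0,0,0,0,0,0,-0.4,0,0,0,0,0,0,-0.4],
)

```text
time: 2.57
ee_pos: [0.5471, 0.3194, 0.0307]
eef_rot: [-0.188, 0.982, 0.0, 0.0]
ft_force: [-1.0, -1.7, 2.9]
width: 0.0355
grip_force: 30.0
```

Emit:
drive_tool(
  series=[0,0,0,0,0,-0.3,-0.4,0,0,0,0,0,-0.8,-0.4,0,0,0,0,0,-1.5,-0.4,0,0,0,0,0,-2.2,-0.4,0,0,0,0,0,-2.9,-0.4,0,0,0,0,0,-3.4,-0.4,0,0,0,0,0,-3.6,-0.4],
)

```text
time: 3.15
ee_pos: [0.5479, 0.3196, 0.1784]
eef_rot: [-0.188, 0.982, 0.001, 0.002]
ft_force: [0.4, 0.3, -2.4]
width: 0.0353
grip_force: 30.0
```

```bash
python3 -c "
from h import *
go(.51,-.05,.18,168)"
```

```text
3.15 [0.5479 0.3196 0.1784] turn [0.03 0.05 6.73] shift [ 4.288 -8.24  -0.07 ]
```

Emit:
drive_tool(
  series=[0,0,0.3,0.2,-0.4,0,-0.4,0,0,0.9,0.6,-1.1,0,-0.4,0,0,1.6,1,-1.9,0,-0.4,0,0,2.3,1.4,-2.7,0,-0.4,0,0,3,1.8,-3.5,0,-0.4,0,0,3.7,2.3,-4.3,0,-0.4,0,0,4.4,2.7,-5.1,0,-0.4,0,0,5.1,3.1,-5.9,0,-0.4,0,0,5.8,3.5,-6.6,0,-0.4,0,0,6.2,3.8,-7.1,0,-0.4],
)

```text
time: 3.98
ee_pos: [0.5093, -0.0043, 0.1737]
eef_rot: [0.084, 0.996, -0.0, -0.0]
ft_force: [0.1, -0.3, -2.9]
width: 0.0353
grip_force: 30.0
```

Emit:
drive_tool(
  series=[0,0,0.3,0.1,-0.6,0,-0.4,0,0,0.5,0.1,-1,0,-0.4,0,0,0.5,0.1,-1.2,0,-0.4,0,0,0.5,0.1,-1.2,0,-0.4,0,0,0.5,0.1,-1.2,0,-0.4],
)

```text
time: 4.4
ee_pos: [0.4989, -0.0465, 0.1741]
eef_rot: [0.102, 0.995, 0.0, 0.0]
ft_force: [0.0, 1.5, -2.3]
width: 0.0352
grip_force: 30.0
```

```bash
python3 -c "
from h import *
im,cal=look('w2')
import pickle; pickle.dump(cal,open('w2.pkl','wb'))
go(.51,-.05,.18,168)"
```

```text
(197, 301, 313, 44) [ 0.7024 -0.0361] yaw -98.1 rect mm 684.7 -38.1 405.9 66.2 78.2
(96, 152, 255, 124) [ 0.5057 -0.1392] yaw -72.8 rect mm 514.7 -151.5 272.4 146.0 77.8
(435, 130, 93, 41) [0.4969 0.1366] yaw -107.8 rect mm 493.4 128.7 97.7 36.4 67.5
4.45 [ 0.4989 -0.046   0.174 ] turn [ 0.01 -0.    0.06] shift [-0.291 -0.041 -0.149]
```

View pics/w2.png

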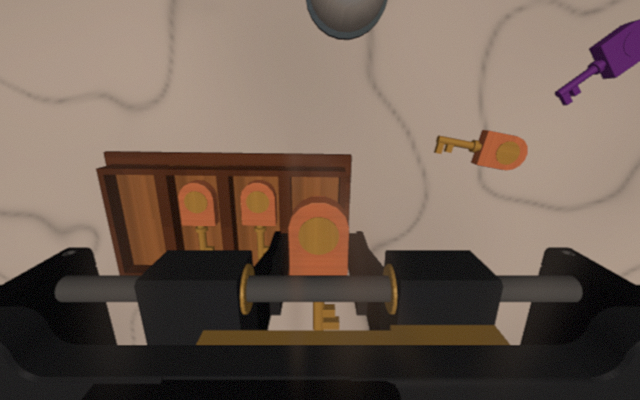

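The held key is level, with its blade towards the stud end (downward in this picture). The tray spans about (100–350, 153–275), and the right empty pocket is at (315,200). I'll enlarge the tray.

```bash
python3 -c "
import cv2,pickle
im=cv2.imread('pics/w2.png')[145:280,90:356]
cv2.imwrite('pics/c1.png',cv2.convertScaleAbs(cv2.resize(im,None,fx=3,fy=3,interpolation=2),alpha=1.5))
t=cv2.imread('pics/top0.png')[160:250,345:475]
cv2.imwrite('pics/c2.png',cv2.convertScaleAbs(cv2.resize(t,None,fx=6,fy=6,interpolation=2),alpha=1.8))
c=pickle.load(open('w2.pkl','rb'));print(c)"
```

```text
{'fovy': 68.79762937038575, 'cx': 318.1815597637978, 'cy': 197.39773841651797, 'xyz': array([ 0.41705768, -0.02871625,  0.31428853]), 'rotation': array([-0.11892146, -0.09691856,  0.62336223,  0.76673594])}
```

View pics/c1.png

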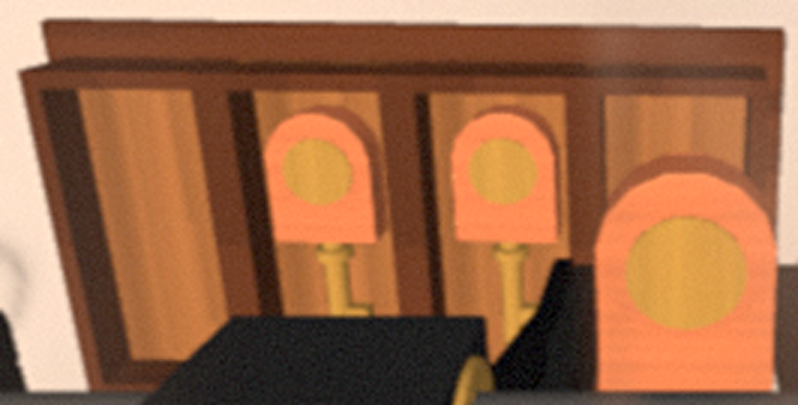

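View pics/c2.png

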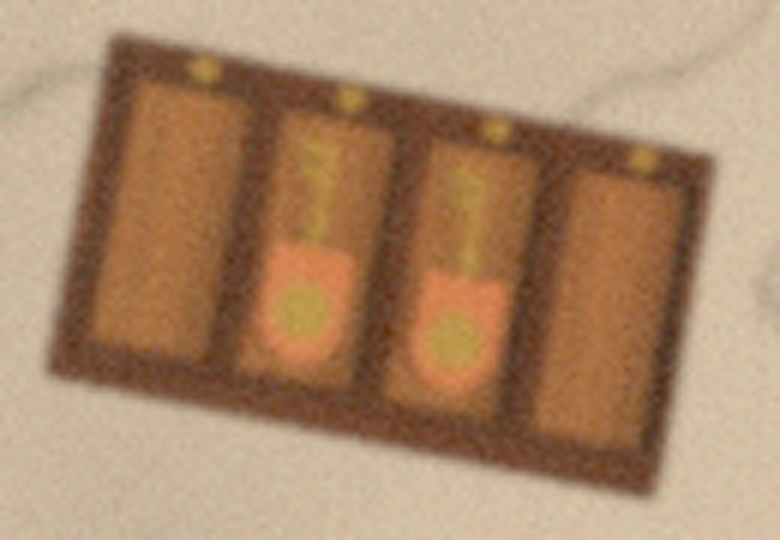

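The top crop shows the four studs at (206,70), (350,99), (497,129) and (643,160) on the upper wall, and both outer pockets are empty. I'll fit the pocket frames from the studs and overlay the rim and floor outlines on both crops to check them.

Run:
```python
from h import *
import pickle
cal=get_calibration('top'); w=pickle.load(open('w2.pkl','rb'))
S=ray(cal,np.array([(206,70),(350,99),(497,129),(643,160)])/6+[345,160],.033)[:,:2]
v=S[0]-S[3]; yaw=np.arctan2(v[1],v[0])-np.pi/2; print(S.round(4),np.degrees(yaw),np.linalg.norm(v)/3)
C=ray(cal,np.array([(112,35),(715,155),(655,492),(50,375)])/6+[345,160],.03)[:,:2]; print('outer centre',C.mean(0),np.linalg.norm(C[0]-C[3]),np.linalg.norm(C[0]-C[1]))
for i in (0,1,3): print((ray(w,np.array([(22,72),(40,90),(783,70),(765,70)])/3+[90,145],.03)[i,:2]).round(4))
x=np.array([np.cos(yaw),np.sin(yaw)]); y=np.array([-x[1],x[0]])
ctr=S.mean(0)-.063*x; print('centre',ctr,'outer rel',(C-ctr)@np.c_[x,y])
for n in (1.5,-1.5): print('pocket',n,(ctr+n*.062*y).round(4))
A=cv2.resize(cv2.imread('pics/w2.png')[145:280,90:356],None,fx=3,fy=3)
B=cv2.resize(cv2.imread('pics/top0.png')[160:250,345:475],None,fx=6,fy=6)
for n in(1.5,.5,-.5,-1.5):
  for z in(.03,.012):
    q=[np.r_[ctr+(n*.062+b)*y+a*x,z] for a,b in((-.056,-.025),(-.056,.025),(.056,.025),(.056,-.025))]
    for im,c,o,f in((A,w,(90,145),3),(B,cal,(345,160),6)):
      cv2.polylines(im,[((proj(c,q)-o)*f).astype(np.int32)],True,(255,255,0) if z>.02 else (0,255,0),1)
out=np.full((600,800,3),0,np.uint8); B2=cv2.resize(B,(400,277)); out[:405-0]=cv2.resize(A,(800,405)); out[405:600,:282]=cv2.resize(B,(282,195)); cv2.imwrite('pics/o1.png',cv2.convertScaleAbs(out,alpha=1.5))
```

```text
[[ 0.5985 -0.0731]
 [ 0.5856 -0.1327]
 [ 0.5722 -0.1936]
 [ 0.5585 -0.2541]] -12.465396987003267 0.06178217387055379
outer centre [ 0.51727963 -0.1451704 ] 0.14361993716523128 0.2562964427222624
[ 0.4321 -0.2552]
[ 0.439  -0.2519]
[ 0.4815 -0.0149]
centre [ 0.51718929 -0.14977659] outer rel [[ 0.06974118  0.13321732]
 [ 0.0714751  -0.12307326]
 [-0.07097795 -0.12313014]
 [-0.07386247  0.13105448]]
pocket 1.5 [ 0.5373 -0.059 ]
pocket -1.5 [ 0.4971 -0.2406]
```

View pics/o1.png

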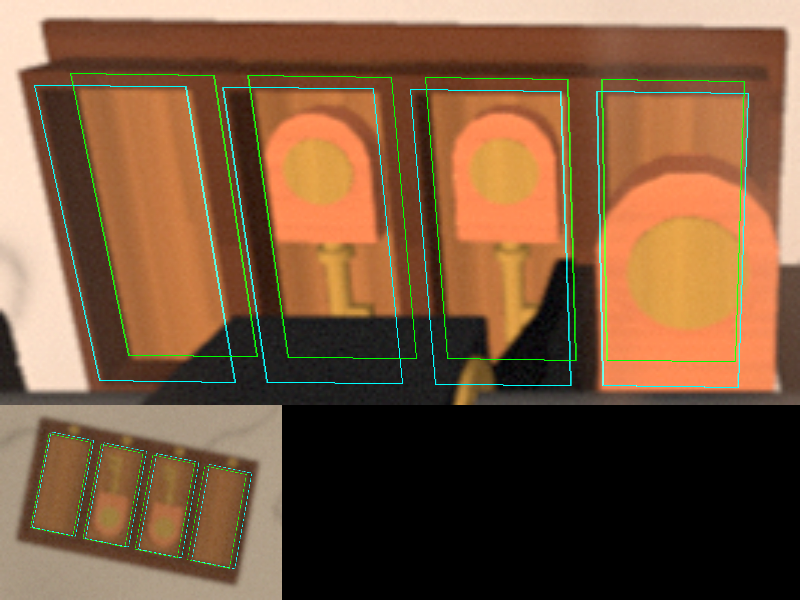

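```bash
python3 -c "
from h import *
go(.5223,-.0542,.075,167.6)"
```

```text
4.45 [ 0.4989 -0.046   0.174 ] turn [ 0.01 -0.    0.14] shift [-0.613 -0.083  2.476]
```

Emit:
drive_tool(
  series=[0,0,0.14,-0.3,0,0.3,-0.4,0,0,0.14,-0.6,-0.08,0.8,-0.4,0,0,0.14,-0.61,-0.08,1.4,-0.4,0,0,0.14,-0.61,-0.08,1.9,-0.4,0,0,0.14,-0.61,-0.08,2.3,-0.4,0,0,0.14,-0.61,-0.08,2.47,-0.4,0,0,0.14,-0.61,-0.08,2.47,-0.4],
)

```text
time: 5.03
ee_pos: [0.5211, -0.0544, 0.0738]
eef_rot: [0.108, 0.994, -0.0, -0.001]
ft_force: [0.0, 0.1, -2.4]
width: 0.0354
grip_force: 30.0
```

```bash
python3 -c "
from h import *
go(.5223,-.0542,.0535,167.6)
im=camera('wrist'); cv2.imwrite('pics/w3.png',im[:,:,::-1])"
```

```text
5.0333 [ 0.5211 -0.0544  0.0738] turn [-0.01 -0.03 -0.  ] shift [-0.031  0.011  0.506]
```

View pics/w3.png

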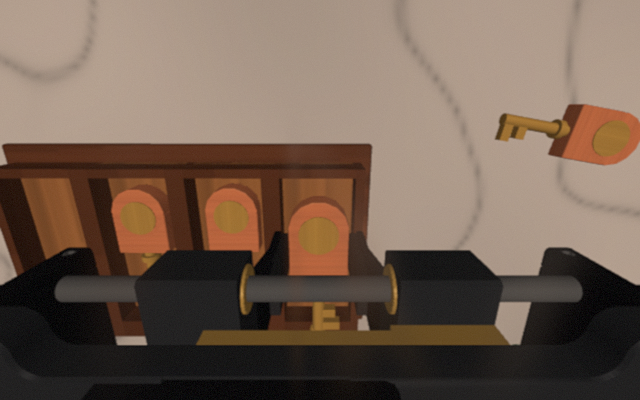

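The held key, with its fob centred at column 318, sits in the middle of the right pocket (columns 283–353). Lower and release.

Emit:
drive_tool(
  series=[0,0,0,0,0,0.15,-0.4,0,0,0,0,0,0.35,-0.4,0,0,0,0,0,0.48,-0.4,0,0,0,0,0,0.5,-0.4,0,0,0,0,0,0.5,-0.4,0,0,0,0,0,0.5,-0.1,0,0,0,0,0,0.5,0.2,0,0,0,0,0,0.5,0.2,0,0,0,0,0,0.5,0.2],
)

```text
time: 5.83
ee_pos: [0.5221, -0.0558, 0.0557]
eef_rot: [0.109, 0.994, 0.0, 0.0]
ft_force: [0.1, 0.2, 0.6]
width: 0.0492
grip_force: 0.0
```

Emit:
drive_tool(
  series=[0,0,0,0,0,-0.2,0.2,0,0,0,0,0,-0.9,0.2,0,0,0,0,0,-1.8,0.4,0,0,0,0,0,-2.6,0.4,0,0,0,0,0,-3,0.4,0,0,0,0,0,-3,0.4],
)

```text
time: 6.33
ee_pos: [0.524, -0.056, 0.1802]
eef_rot: [0.109, 0.994, 0.001, 0.004]
ft_force: [0.4, 0.5, -0.1]
width: 0.06
grip_force: 0.0
```

```bash
python3 -c "
from h import *
go(.5,.14,.16,68)
a=cv2.resize(camera('top')[160:250,345:475,::-1],None,fx=3,fy=3);b=camera('wrist')[100:300,:,::-1]
o=np.zeros((480,640,3),np.uint8);o[:270,:390]=a;o[275:475]=b
cv2.imwrite('pics/w4.png',cv2.convertScaleAbs(o,alpha=1.5))"
```

```text
6.3333 [ 0.524  -0.056   0.1802] turn [ 0.09  0.03 19.89] shift [1.655 4.651 0.505]
```

View pics/w4.png

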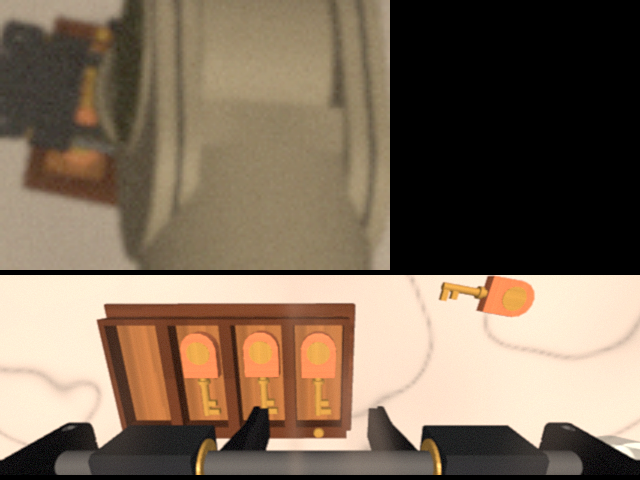

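The key lies flat in the right pocket with its blade to the stud at (318,433), like its neighbours. On to the second key.

Emit:
drive_tool(
  series=[0,0,1,0.1,0.3,0,0.4,0,0,2,0.3,0.8,0,0.4,0,0,3.2,0.5,1.4,0,0.4,0,0,4.4,0.7,2,0,0.4,0,0,5.6,0.9,2.6,0,0.4,0,0,6.8,1.1,3.2,0,0.4,0,0,8,1.3,3.7,0,0.4,0,0,9.2,1.5,4.2,0,0.4,0,0,10.4,1.65,4.6,0,0.4,0,0,11.6,1.65,4.65,0,0.4],
)

```text
time: 7.27
ee_pos: [0.4962, 0.1436, 0.174]
eef_rot: [0.578, 0.816, -0.001, -0.001]
ft_force: [0.1, 0.9, -0.1]
width: 0.0611
grip_force: 0.0
```

Emit:
drive_tool(
  series=[0,0,1.2,0,0,0,0.4,0,0,2.4,0,0,0,0.4,0,0,3.6,0,0,0,0.4,0,0,4.8,0,0,0,0.4,0,0,6,0,0,0,0.4,0,0,7.2,0,0,0,0.4,0,0,8.2,0,0,0,0.4,0,0,8.3,0,0,0,0.4,0,0,8.3,0,0,0,0.4,0,0,8.3,0,0,0,0.4],
)

```text
time: 8.1
ee_pos: [0.4975, 0.14, 0.1748]
eef_rot: [0.828, 0.56, -0.001, -0.0]
ft_force: [-0.3, -0.1, 0.3]
width: 0.0611
grip_force: 0.0
```

```bash
python3 -c "
from h import *
look('w5')
go(.498,.140,.030,67.8)
print(proj(get_calibration('wrist'),[[.4983,.1415,.014],[.4969,.1374,.014]]).round(0))
"
```

```text
(258, 302, 140, 42) [ 0.4637 -0.0494] yaw 159.9 rect mm 441.3 -31.3 63.3 178.2 68.1
(422, 265, 20, 50) [ 0.5788 -0.0346] yaw 92.4 rect mm 577.5 -33.3 72.3 21.1 79.0
(157, 175, 40, 58) [0.3445 0.18  ] yaw -88.8 rect mm 344.5 179.0 67.7 13.5 87.8
(302, 155, 34, 82) [0.4975 0.1382] yaw -107.7 rect mm 493.0 128.5 92.9 36.2 68.1
8.15 [0.4975 0.14   0.1749] turn [-0.01  0.01  0.06] shift [0.005 0.013 3.622]
[[318. 186.]
 [319. 190.]]
```

```bash
python3 -c "
from h import *
go(.4988,.1429,.030,68.1)"
```

```text
8.15 [0.4975 0.14   0.1749] turn [-0.01  0.01 -0.  ] shift [0.08  0.004 3.622]
```

Emit:
drive_tool(
  series=[0,0,0,0.08,0,0.8,0.4,0,0,0,0.08,0,1.6,0.4,0,0,0,0.08,0,2.4,0.4,0,0,0,0.08,0,3,0.4,0,0,0,0.08,0,3.4,0.4,0,0,0,0.08,0,3.58,0.4,0,0,0,0.08,0,3.62,0.4,0,0,0,0.08,0,3.62,0.4],
  grip_force=30,
)

```text
time: 8.82
ee_pos: [0.4992, 0.1431, 0.0308]
eef_rot: [0.829, 0.559, 0.0, 0.0]
ft_force: [-0.7, -0.3, 0.2]
width: 0.061
grip_force: 0.0
```

Emit:
drive_tool(
  series=[0,0,0,0,0,0,-0.4,0,0,0,0,0,0,-0.4,0,0,0,0,0,0,-0.4,0,0,0,0,0,0,-0.4,0,0,0,0,0,0,-0.4,0,0,0,0,0,0,-0.4],
)

```text
time: 9.32
ee_pos: [0.4993, 0.1432, 0.031]
eef_rot: [0.829, 0.559, 0.0, -0.0]
ft_force: [-0.5, 0.3, 4.4]
width: 0.0356
grip_force: 30.0
```

Emit:
drive_tool(
  series=[0,0,0,0,0,-0.3,-0.4,0,0,0,0,0,-0.8,-0.4,0,0,0,0,0,-1.5,-0.4,0,0,0,0,0,-2.2,-0.4,0,0,0,0,0,-2.9,-0.4,0,0,0,0,0,-3.4,-0.4,0,0,0,0,0,-3.6,-0.4],
)

```text
time: 9.9
ee_pos: [0.5001, 0.1433, 0.1782]
eef_rot: [0.829, 0.559, 0.002, 0.0]
ft_force: [1.2, -0.6, -1.4]
width: 0.0353
grip_force: 30.0
```

```bash
python3 -c "
from h import *
go(.482,-.2356,.16,167.6)
print(telemetry.read_state()['joint_positions'])"
```

```text
9.9 [0.5001 0.1433 0.1782] turn [  0.06  -0.   -19.93] shift [-8.95   3.139  0.434]
[-0.69916677  0.1454286   0.36368842  1.84496535 -0.05710804  1.15678828
 -0.70147381]
```

Emit:
drive_tool(
  series=[0,0,-0.6,-0.3,0.1,0,-0.4,0,0,-1.6,-0.8,0.3,0,-0.4,0,0,-2.7,-1.4,0.5,0,-0.4,0,0,-3.8,-2,0.7,0,-0.4,0,0,-4.9,-2.6,0.9,0,-0.4,0,0,-6,-3.2,1.1,0,-0.4,0,0,-7.1,-3.8,1.3,0,-0.4,0,0,-8.2,-4.4,1.5,0,-0.4,0,0,-9.3,-5,1.7,0,-0.4,0,0,-10.4,-5.6,1.9,0,-0.4],
)

```text
time: 10.73
ee_pos: [0.4845, -0.0942, 0.174]
eef_rot: [0.498, 0.867, -0.0, -0.001]
ft_force: [0.8, 0.0, -1.3]
width: 0.0349
grip_force: 30.0
```

```bash
python3 -c "
from h import *
go(.482,-.2356,.16,167.6)"
```

```text
10.7333 [ 0.4845 -0.0942  0.174 ] turn [-0.01 -0.01 -9.48] shift [-3.022 -1.832  0.35 ]
```

Emit:
drive_tool(
  series=[0,0,-1.1,-0.5,-0.3,0,-0.4,0,0,-2.3,-1,-0.6,0,-0.4,0,0,-3.5,-1.5,-0.9,0.1,-0.4,0,0,-4.7,-2,-1.2,0.2,-0.4,0,0,-5.9,-2.4,-1.4,0.3,-0.4,0,0,-7.1,-2.7,-1.6,0.35,-0.4,0,0,-8.3,-2.9,-1.75,0.35,-0.4,0,0,-9.3,-3.02,-1.83,0.35,-0.4,0,0,-9.48,-3.02,-1.83,0.35,-0.4,0,0,-9.48,-3.02,-1.83,0.35,-0.4],
)

```text
time: 11.57
ee_pos: [0.4817, -0.2342, 0.16]
eef_rot: [0.111, 0.994, 0.0, -0.001]
ft_force: [0.8, -0.2, -1.7]
width: 0.0355
grip_force: 30.0
```

```bash
python3 -c "
from h import *
go(.482,-.2356,.075,167.6)"
```

```text
11.5667 [ 0.4817 -0.2342  0.16  ] turn [ 0.   -0.01 -0.08] shift [-0.017 -0.032  2.126]
```

Emit:
drive_tool(
  series=[0,0,0,0,-0.03,0.3,-0.4,0,0,0,0,-0.03,0.8,-0.4,0,0,0,0,-0.03,1.3,-0.4,0,0,0,0,-0.03,1.8,-0.4,0,0,0,0,-0.03,2.05,-0.4,0,0,0,0,-0.03,2.12,-0.4,0,0,0,0,-0.03,2.12,-0.4],
)

```text
time: 12.15
ee_pos: [0.4816, -0.235, 0.075]
eef_rot: [0.11, 0.994, 0.0, -0.001]
ft_force: [0.4, 0.4, -1.8]
width: 0.0355
grip_force: 30.0
```

```bash
python3 -c "
from h import *
go(.482,-.2356,.0535,167.6)
im=camera('wrist'); cv2.imwrite('pics/w6.png',im[:,:,::-1])"
```

```text
12.15 [ 0.4816 -0.235   0.075 ] turn [-0.   -0.02 -0.06] shift [-0.015 -0.012  0.537]
```

View pics/w6.png

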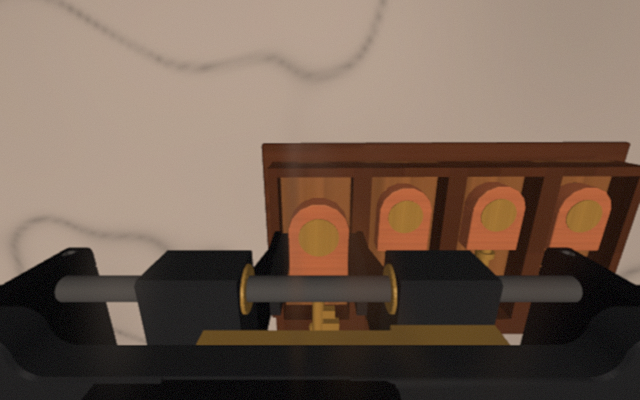

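The fob, at column 318, is centred in the left pocket (columns 280–352). Lower, release and retreat.

Emit:
drive_tool(
  series=[0,0,0,0,0,0.15,-0.4,0,0,0,0,0,0.35,-0.4,0,0,0,0,0,0.5,-0.4,0,0,0,0,0,0.53,-0.4,0,0,0,0,0,0.53,-0.4,0,0,0,0,0,0.53,-0.1,0,0,0,0,0,0.53,0.2,0,0,0,0,0,0.53,0.2,0,0,0,0,0,0.53,0.2],
)

```text
time: 12.95
ee_pos: [0.4823, -0.2355, 0.0549]
eef_rot: [0.11, 0.994, 0.0, 0.0]
ft_force: [0.1, 0.3, 0.2]
width: 0.0492
grip_force: 0.0
```

Emit:
drive_tool(
  series=[0,0,0,0,0,-0.2,0.2,0,0,0,0,0,-0.9,0.2,0,0,0,0,0,-1.8,0.4,0,0,0,0,0,-2.6,0.4,0,0,0,0,0,-3,0.4,0,0,0,0,0,-3,0.4,0,0,0,0,0,-3,0.4,0,0,0,0,0,-3,0.4],
)

```text
time: 13.62
ee_pos: [0.4816, -0.2351, 0.174]
eef_rot: [0.11, 0.994, 0.0, -0.0]
ft_force: [-0.1, -0.2, 0.3]
width: 0.0603
grip_force: 0.0
```

```bash
python3 -c "
from h import *
cv2.imwrite('pics/w7.png',camera('wrist')[:,:,::-1])"
```

```text
(no output)
```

View pics/w7.png

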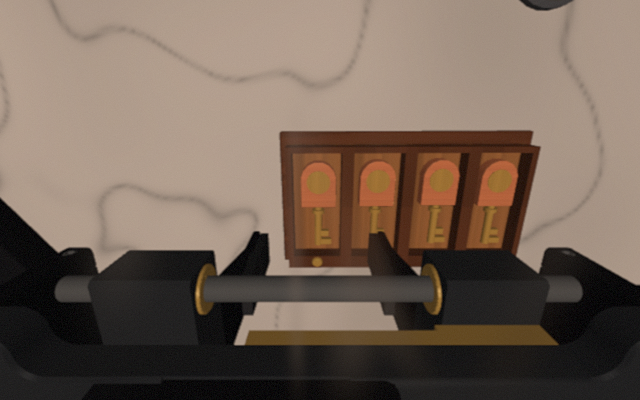

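All four keys lie flat in their pockets with their blades to the stud end (stud at (317,262)), and the gripper is clear.

```bash
python3 -c "
from h import *
print(r.close_job())"
```

```text
the job is handed in; nothing more can be done
None
```

Both bronze keys are in the two empty pockets, lying flat with blades towards the brass studs in the last wrist picture, and the job was handed in at about 14 s.

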